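# Walk a bench power supply home into its docking frame

## Task

Someone left a dark bottle standing in the power supply's docking frame: set it upright in the square steel tray. Then walk the heavy supply forward into the frame by pushing by turns on its two rubber corner buffers facing the robot, left one first and at least twice on each, until it sits squarely and fully home against the back stop. Never touch the terminals between the buffers, lift the supply or slew it far out of line with the frame (stay under about 35 degrees), never tip the bottle over, and leave everything else on the bench where it is.

Things in the scene. Friction and masses are not known exactly. Their poses are not given: they have to be found in the camera images.
- dock: fixed aluminium frame, 25 mm high, open towards the robot. Origin, at worktop height: where the supply's origin is when home. +x points into the frame (away from the robot), +y left. Back stop face at x = +55 mm; side guides' inner faces at y = +-90 mm from x = -20 to +55 mm, flaring to +-112 mm at the mouth, x = -60 mm; walls 8 mm thick, slick (friction about 0.2)
- supply: loose grey box on four rubber feet, 110 mm deep (x), 160 wide (y), 75 high, 0.9 to 1.4 kg. Origin: centre of its underside. +x is its leading side (55 mm ahead), which goes against the back stop; its rear (x = -55 mm) faces the robot. Too big to grip; a push on one rear corner advances it and turns it. Starts 105 to 120 mm short of home, up to 16 mm off line and 0.28 rad crooked
- buffer_left: black rubber block on the supply's rear left corner (left as seen from the robot, +y). Origin at its centre, which is 48 mm behind, 63 mm left of and 38 mm above the supply's origin. It is 14 mm deep (x), 34 mm wide (y), 52 mm high; its outer face, at x = -55 mm of the supply, is where to push
- buffer_right: the same on the rear right corner, at 63 mm right (-y) of the supply's origin
- terminals: terminal block with two metal posts, in the middle of the supply's rear side, 52 mm wide (y) and 32 mm high, standing out to x = -53 mm of the supply, 2 mm less than the buffers; must not be touched by the robot. Origin at its centre, 38 mm above the supply's underside
- bottle: dark brown sample bottle with a pale cap, 40 mm in diameter, 100 mm high, standing in the docking frame near the back stop. Origin at the centre of its underside, z up
- tray: fixed square tray of bare steel, 120 x 120 mm outside, 14 mm high, 4 mm walls, 4 mm floor, left or right of the supply. Origin at the centre of its underside
- petri: bystander: stack of clear petri dishes, 67 mm across, 47 mm high; origin under its centre
- juice: bystander: round bottle with a black cap, 71 mm across, 135 mm high, beside the frame's left guide; origin under its centre
- tape: bystander: roll of tape lying flat, 76 mm across, 18 mm high; origin under its centre
- stop_watch: bystander: flat white bench timer, 62 x 62 x 18 mm; origin under its centre
- cup: bystander: sample cup with a lid, 56 mm across, 65 mm high; origin under its centre

How it is judged (in metres and radians):
On the way, in this order (a step that is already met when the one before it is completed fails the run):
1. the bottle stands upright in the tray, released (horizontal distance between bottle and tray below 0.045 m and height (world z) of bottle below 0.012 m and angle between bottle's own z axis and vertical below 0.1 rad and contact force between the fingers and bottle below 0.1 N), for 0.2 s.
2. the left buffer is pushed (contact force between the fingers and buffer_left above 2 N), for 0.05 s.
3. the right buffer is pushed (contact force between the fingers and buffer_right above 2 N), for 0.05 s.
4. the left buffer is pushed again (contact force between the fingers and buffer_left above 2 N), for 0.05 s.
5. the right buffer is pushed again (contact force between the fingers and buffer_right above 2 N), for 0.05 s.
At the end, for the whole second after the job is handed in: the supply rests flat in the docking frame, its leading side within 8 mm of the back stop, within 13 mm of the middle line and 0.08 rad of square; the bottle stands upright (0.1 rad) on the tray's floor, within 45 mm of the tray's centre (x of supply in the frame of dock between -0.008 and 0.006 m and y of supply in the frame of dock between -0.013 and 0.013 m and angle between the x axis of supply and the x axis of dock, either way round below 0.08 rad and height (world z) of supply below 0.006 m and angle between supply's own z axis and vertical below 0.05 rad and linear speed of each of supply, bottle below 0.01 m/s and horizontal distance between bottle and tray below 0.045 m and height (world z) of bottle below 0.012 m and angle between bottle's own z axis and vertical below 0.1 rad); the robot touches nothing.
It fails at once if the robot touches the terminals (contact force between any of the fingers, the arm and terminals above 0.5 N).
It fails at once if the supply is lifted or tipped (height (world z) of supply above 0.015 m or angle between supply's own z axis and vertical above 0.2 rad).
It fails at once if the supply slews more than 0.68 rad out of line with the dock (angle between the x axis of supply and the x axis of dock, either way round above 0.68 rad).
It fails at once if the bottle is tipped over (angle between bottle's own z axis and vertical above 0.6 rad).
It fails at once if a bystander is disturbed by more than 25 mm (distance of any of petri, juice, tape, stop_watch, cup from where it was at the start of the episode above 0.025 m).
It also fails if it takes over 72 s, if anything falls off the work surface, if the arm or the gripper's body presses on something with over 40 N, if the wrist force passes 120 N, or if a joint passes its speed limit or range.

## Robot

A 7-joint arm with a two-finger parallel gripper is mounted at the origin on a cart in front of the work surface, level with it; the furniture and walls round the work are solid. World frame = base frame: x ahead of the robot, y to its left, z up, the work surface at z = 0. Lengths are in m, angles in degrees, forces in N, time in s.
With the tool pointing down it reaches from about 0.4 to 0.875 m from the base axis. Payload 19.3 kg.
Tool frame: the origin (TCP) lies midway between the tips of the shut fingers; the grasp point (between the pads) lies 19 mm behind it; z points along the fingers, y is the line along which they close (so a half turn about z gives the same grasp; the last joint's range is limited). The gripper opens to 85 mm and grips with 20 to 120 N. Pads are 22 mm wide; open, the fingers measure 114 mm over their backs; the gripper's body (76 mm by 85 mm) begins 54 mm behind the grasp point. The pads swing forward as they close: fully open they stand 13 mm farther back than shut.
Start: joints at [-79.022, 29.874, -2.08, 91.645, 1.215, 58.505, -6.463], TCP at [0.162, 0.604, 0.231] pointing down, gripper open.
Joint ranges: [-166.77, 166.77], [-17.47, 122.26], [-85.68, 81.53], [9.62, 139.38], [-72.42, 252.41], [9.2, 110.78], [-144.41, 144.41]. Speed limits (degrees/s): [108.29, 108.29, 136.94, 136.94, 172.46, 172.46, 172.46].

## Interface

Orientations are given as a 3x3 rotation matrix whose columns are the frame's x, y, z axes.
In Python, from workcell import robot, read_camera, ticket gives the robot as it stands.
- The arm moves only by the tool step_arm, never from a script. Its argument "series" is a list of rows, each an object with "turn": the turn, a rotation vector about the tool's x, y, z in rad, a list of three; "dp": the shift along the tool's x, y, z in units of 25 mm (1.0 is 25 mm), a list of three; "claw": the closure, from 0 (fully open) to 1 (shut). In form: [{"turn": [wx, wy, wz], "dp": [tx, ty, tz], "claw": claw}, ...]. A call has 1 to 20 rows; each row is the pose to reach, as a shift and turn from the pose commanded when the call began, along the tool's axes at that moment; what a row does not reach only later rows make up. A row lasts 1/10 s, in which the tool goes at most 50 mm and 8.59 degrees, less where a joint would pass 70% of its speed; a pose out of reach is approached as far as the arm can. A call with a gripper value outside its range is refused whole. The fingers move at their own pace and stop on an object; "squeeze" is the grip in N (left out, the last holds). Time passes only in rows, so rows that repeat a pose let the fingers close. It gives the time, the measured TCP pose, the force, the opening and the grip force at its end, in the units of the state.
- robot.state(): the state, without advancing time (a new reading comes with each control period).
- read_camera(name): name is "scene" or "top" or "wrist"; returns a dict with "frame" (384x512x3 uint8, blue, green, red), "depth" (384x512 float32, m along the optical axis (not along the pixel's ray), 0 where there is no reading), "mtx" (3x3 intrinsics, pixels), "dist" ([k1, k2, p1, p2, k3] as OpenCV has them; the pictures are not rectified), "T" (4x4, takes a point from camera to world coordinates). Camera axes: x right, y down, z forward; pixel columns grow to the right and rows downward; lengths in m; the calibration is good to about 2 mm. A picture is of the moment at which its call begins.
- ticket.hand_in(): hands the job in; it is judged then, once.
The state is a dict: "t": time; "q": joint angles; "dq": joint speeds; "joint_torque": joint torques, N m; "position": TCP position; "eef_rot": TCP orientation; "ft_force": force on the tool from outside, world axes, zero at the start; "moment": the same for the moment, N m; "finger_gap": finger opening in m; "grip_force": force on a finger pad.
Only numpy, scipy, OpenCV 4.12 (cv2) and the standard library are available. Lean on these libraries where they do the work, as an engineer would, in place of code of your own. Each camera call takes 0.05 s, during which the arm holds its last target. There are 200 camera calls.

## Working session

There is one attempt and no reset: what is moved stays moved. The work goes in short steps, Python scripts to look and compute and a tool call to move; the robot and the scene stay as the last step left them, time stands still between calls to the robot, and variables do not carry over. Pictures are saved under pics/ and viewed, at most 10 in all, crops included, and the job is handed in when it is done.

Besides the shell and the picture viewer there is one more tool, called after "Request:" by a JSON object that holds its "op" and its "data", one argument or row to a line. step_arm: Moves the arm, as the interface text tells. Its arguments: {"type":"object","properties":{"series":{"type":"array","items":{"type":"object","properties":{"turn":{"type":"array","items":{"type":"number"}},"dp":{"type":"array","items":{"type":"number"}},"claw":{"type":"number"}}}},"squeeze":{"type":"number"}},"required":["series"]}

```bash
mkdir -p pics; cat > h.py <<'E'
import numpy as np, cv2
from workcell import robot, read_camera, ticket
def cam(n):
    c=read_camera(n); 
    return c
def world(c):
    h,w=c["depth"].shape
    u,v=np.meshgrid(np.arange(w),np.arange(h))
    p=cv2.undistortPoints(np.stack([u,v],-1).reshape(-1,1,2).astype(float),np.array(c["mtx"]),np.array(c["dist"])).reshape(h,w,2)
    d=c["depth"][...,None]
    P=np.concatenate([p*d,d],-1)
    T=np.array(c["T"])
    return P@T[:3,:3].T+T[:3,3]
def ray(c,pts,z):
    p=cv2.undistortPoints(np.array(pts,float).reshape(-1,1,2),np.array(c["mtx"]),np.array(c["dist"])).reshape(-1,2)
    T=np.array(c["T"]); r=np.c_[p,np.ones(len(p))]@T[:3,:3].T
    s=(z-T[2,3])/r[:,2]
    return T[:3,3]+r*s[:,None]
E
python3 - <<'E'
from h import *
import pickle
D={}
for n in("scene","top","wrist"):
    c=cam(n);D[n]=c;print(n,np.round(np.array(c["T"]),3).tolist(),np.round(c["mtx"],1).tolist(), (c["depth"]>0).mean())
pickle.dump(D,open("d0.pkl","wb"))
cv2.imwrite("pics/top.png",cv2.resize(D["top"]["frame"],(800,600)))
cv2.imwrite("pics/scene.png",cv2.resize(D["scene"]["frame"],(800,600)))
print(robot.state())
E
```

```text
scene [[0.534, -0.422, 0.732, -0.539], [-0.845, -0.25, 0.473, -0.647], [-0.017, -0.871, -0.49, 0.78], [0.0, 0.0, 0.0, 1.0]] [[493.5, 0.0, 250.3], [0.0, 493.5, 195.0], [0.0, 0.0, 1.0]] 0.9961090087890625
top [[-0.014, -0.997, 0.079, 0.427], [-1.0, 0.014, 0.003, 0.037], [-0.004, -0.078, -0.997, 1.136], [0.0, 0.0, 0.0, 1.0]] [[387.8, 0.0, 253.8], [0.0, 387.8, 189.3], [0.0, 0.0, 1.0]] 0.995941162109375
wrist [[0.259, 0.921, 0.291, 0.088], [0.966, -0.246, -0.079, 0.624], [-0.001, 0.301, -0.954, 0.373], [0.0, 0.0, 0.0, 1.0]] [[326.7, 0.0, 256.1], [0.0, 326.7, 189.1], [0.0, 0.0, 1.0]] 0.9961649576822916
{'t': 0.15, 'q': array([-79.02348265,  29.89997216,  -2.08066368,  91.66303234,
         1.21343418,  58.50639441,  -6.46245068]), 'dq': array([-0.05857368, -0.17914186,  0.02295772, -0.07045686,  0.0162166 ,
        0.05645157, -0.01586427]), 'joint_torque': array([ 1.42037679e-03, -9.27389216e+01,  1.98056526e+00, -3.70051396e+01,
        1.79960736e-02,  6.25393310e-03,  9.98942437e-05]), 'position': array([0.16171613, 0.60347299, 0.23089296]), 'eef_rot': array([[-9.65924823e-01,  2.58822732e-01, -1.72035875e-04],
       [ 2.58822786e-01,  9.65924485e-01, -8.09163583e-04],
       [-4.32562650e-05, -8.26117995e-04, -9.99999658e-01]]), 'ft_force': array([-0.09973854,  0.43311631, -1.1342927 ]), 'moment': array([0.01625597, 0.06375709, 0.0366553 ]), 'grip_force': 0.0, 'finger_gap': 0.08554592225034044}
```

View pics/top.png

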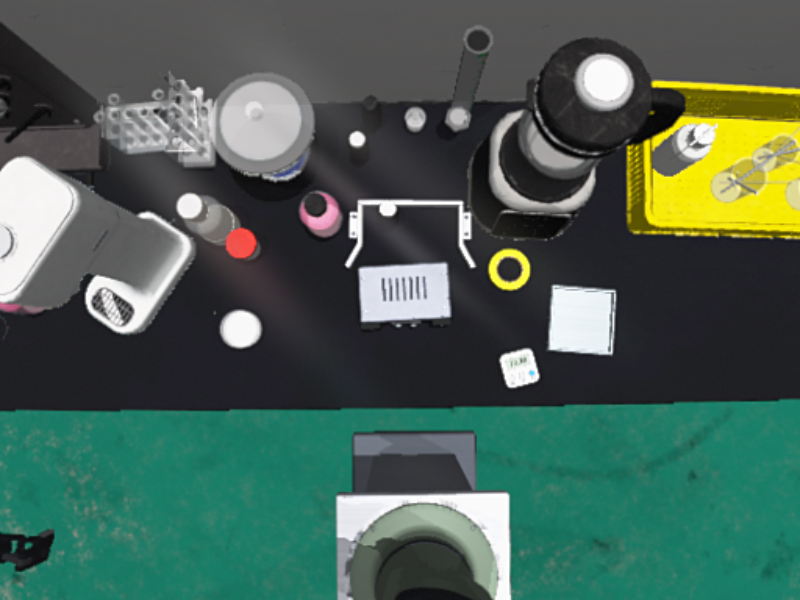

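View pics/scene.png

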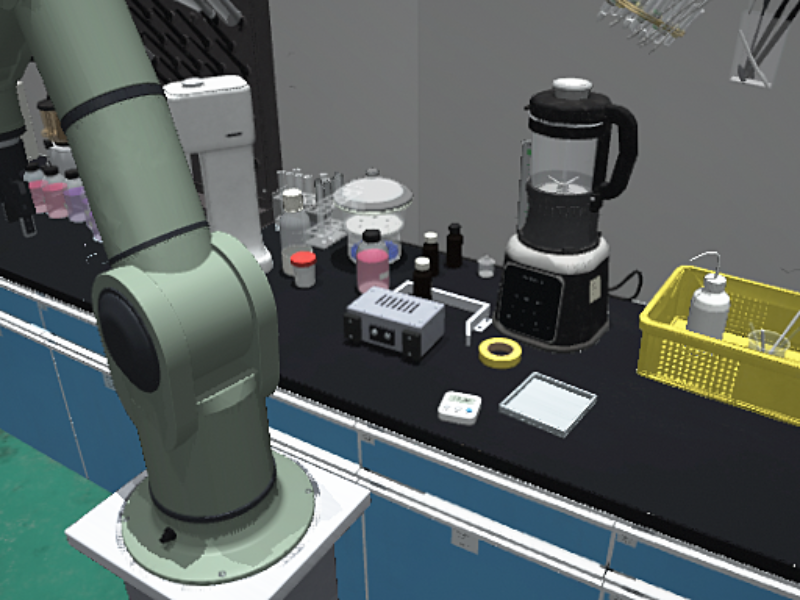

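The top view (800x600) shows the bottle cap at (388,209) in the white frame (350-470, 200-265), the supply at (405,293), the tray at (582,320) and the tape at (510,268). The timer is at (520,368), the petri dishes at (240,328), the cup at (240,243), the juice at (320,213) and a tall blender just right of the frame. The scene view agrees: bottle cap at (422,264), buffers at (350,328) and (411,344).

```bash
cat >> h.py <<'E'
def rect(xy):
    (c,s,a)=cv2.minAreaRect(np.ascontiguousarray(xy,dtype=np.float32)*1000); return np.round(c,1),np.round(s,1),round(a,2)
def roi(W,x0,x1,y0,y1,z0,z1):
    return (W[...,0]>x0)&(W[...,0]<x1)&(W[...,1]>y0)&(W[...,1]<y1)&(W[...,2]>z0)&(W[...,2]<z1)
E
python3 - <<'E'
from h import *
import pickle
D=pickle.load(open("d0.pkl","rb"))
for n in("top","scene"):
    c=D[n];W=world(c);g=c["frame"].max(-1)
    print(n,"table z",np.median(W[roi(W,.45,.6,-.2,.25,-.03,.01)][:,2]))
    if n=="top":
        for p in [(388,209),(320,205),(405,293),(582,320),(610,320),(360,220),(410,203),(510,250),(520,368),(240,328),(240,243)]:
            print(p,np.round(W[int(p[1]*.64),int(p[0]*.64)],3))
    m=roi(W,.45,.9,-.1,.2,.065,.085)&(c["frame"].min(-1)>100)
    k=cv2.connectedComponentsWithStats(m.astype(np.uint8)); i=1+np.argmax(k[2][1:,4]); s=k[1]==i
    print("supply top",rect(W[s][:,:2]),np.median(W[s][:,2]),s.sum())
    m=roi(W,.6,.9,-.05,.12,.085,.13); P=W[m]; print("bottle",m.sum(),P.mean(0) if m.sum() else 0,P.min(0),P.max(0),np.median(P[:,2]))
    m=roi(W,.4,.75,-.5,-.22,-.01,.03)&(g>90); 
    k=cv2.connectedComponentsWithStats(m.astype(np.uint8)); i=1+np.argmax(k[2][1:,4]); s=k[1]==i
    print("tray",rect(W[s][:,:2]),np.percentile(W[s][:,2],[5,50,95]),s.sum())
    m=roi(W,.58,.85,-.11,.16,.012,.04)&(c["frame"].min(-1)>130)
    k=cv2.connectedComponentsWithStats(m.astype(np.uint8)); 
    for i in range(1,k[0]):
        if k[2][i,4]>20: s=k[1]==i; print("dock",k[2][i],rect(W[s][:,:2]),np.median(W[s][:,2]),W[s].min(0).round(3),W[s].max(0).round(3))
c=D["top"]
cv2.imwrite("pics/topcrop.png",cv2.resize(c["frame"][115:225,200:420],(800,400),interpolation=cv2.INTER_CUBIC))
E
```

```text
top table z -1.3802803900953009e-05
(388, 209) [0.662 0.054 0.101]
(320, 205) [0.662 0.169 0.132]
(405, 293) [0.517 0.026 0.074]
(582, 320) [ 0.468 -0.305  0.007]
(610, 320) [ 0.467 -0.358  0.007]
(360, 220) [0.659 0.107 0.024]
(410, 203) [0.689 0.014 0.029]
(510, 250) [ 0.598 -0.172  0.015]
(520, 368) [ 0.38  -0.183  0.014]
(240, 328) [0.461 0.325 0.049]
(240, 243) [0.612 0.321 0.067]
supply top (array([518.2,  27.8]), array([ 98.5, 157. ]), 2.46) 0.07485203669015483 1957
bottle 702 [0.84746537 0.05272823 0.10422664] [ 0.64810989 -0.04989991  0.08502763] [0.89903692 0.11976897 0.12990539] 0.10076123090466305
tray (array([ 467.8, -307.3]), array([127.9, 124.9]), 84.26) [0.00047631 0.00455761 0.01439162] 1768
dock [260  75  12   8  73] (array([841.1,   1.6]), array([32.5, 16.1]), 85.9) 0.03385913700775878 [ 0.833 -0.015  0.013] [0.85  0.017 0.039]
dock [288  75   9   5  24] (array([842.6, -77. ]), array([25.1,  6.3]), 77.05) 0.02722556331363779 [ 0.839 -0.09   0.013] [ 0.848 -0.065  0.04 ]
dock [222 128  24  40 167] (array([645.2, 112.2]), array([ 41.7, 132.2]), 62.81) 0.0246461092218
[... 417 characters left out ...]
5475 0.1298812 ] 0.1002727647390273
tray (array([ 476.6, -301.5]), array([130. , 145.3]), 82.98) [0.00131445 0.00450543 0.01413459] 1324
dock [306 166  10   4  24] (array([840.2,   1.7]), array([18.8, 34. ]), 0.89) 0.03341068531671787 [ 0.831 -0.015  0.03 ] [0.85  0.019 0.037]
dock [237 181  11   4  28] (array([644.3, 148. ]), array([11.8, 40.1]), 57.37) 0.026877917124727646 [0.625 0.14  0.014] [0.664 0.159 0.034]
dock [252 180  12   8  25] (array([667.8, 105.1]), array([11.2, 48.8]), 83.73) 0.023429493637407317 [0.643 0.097 0.012] [0.692 0.112 0.026]
dock [276 184  37  29 103] (array([666., -46.]), array([178.8,  85.1]), 55.92) 0.022906054383492802 [ 0.581 -0.097  0.014] [0.7   0.043 0.039]
```

View pics/topcrop.png

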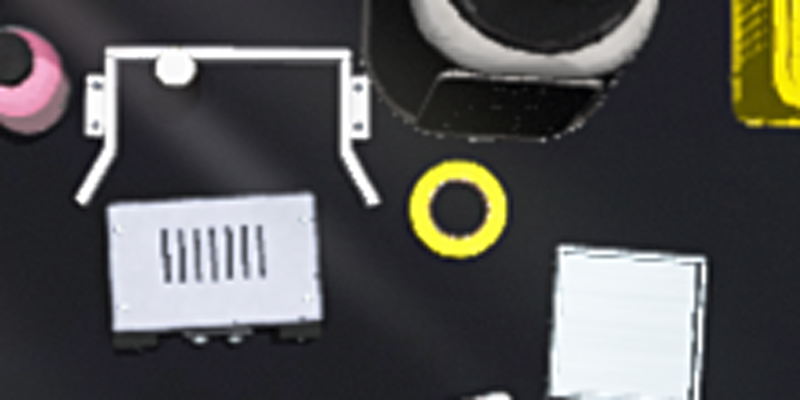

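```bash
python3 - <<'E'
from h import *
import pickle
D=pickle.load(open("d0.pkl","rb"))
c=D["top"];W=world(c);G=c["frame"].min(-1).astype(float)
def cross(v,th,rev=False):
    # subpixel first crossing
    idx=range(len(v)-1) if not rev else range(len(v)-1,0,-1)
    for i in idx:
        j=i+1 if not rev else i-1
        if v[i]<th<=v[j]: return i+(th-v[i])/(v[j]-v[i])*(j-i)
pts=[]
for u in list(range(232,242))+list(range(258,294)):
    r=cross(G[122:135,u],140)
    if r is not None: pts.append((u,122+r))
B=ray(c,pts,.025); k=np.polyfit(B[:,1],B[:,0],1); print("back outer edge x=%.4f at y=0.005, slope %.4f"%(np.polyval(k,.005),k[0]), len(pts))
L=[];R=[]
for v in range(132,155):
    row=G[v]
    a=[u for u in range(226,240) if row[u]>140 and row[u+1]<=140]
    if a:u=a[-1];L.append((u+(row[u]-140)/(row[u]-row[u+1]),v))
    b=[u for u in range(285,305) if row[u]<140 and row[u+1]>=140]
    if b:u=b[0];R.append((u+(140-row[u])/(row[u+1]-row[u]),v))
print("L",[tuple(x) for x in np.round(ray(c,L,.02)[:,:2],4)]);print("R",[tuple(x) for x in np.round(ray(c,R,.02)[:,:2],4)])
# cap, both views
for n in("top","scene"):
    c=D[n];W=world(c);m=roi(W,.63,.70,.03,.08,.092,.11)&(c["frame"].min(-1)>110)
    ys,xs=np.nonzero(m);P=W[m]; print(n,"cap",m.sum(),P.mean(0).round(4),P.min(0).round(3),P.max(0).round(3)); 
    (u,v),r=cv2.minEnclosingCircle(np.c_[xs,ys].astype(np.float32)); print(" ray",ray(c,[(u,v)],.1).round(4))
    m=roi(W,.63,.71,.02,.085,.028,.098); P=W[m]
    for z in np.arange(.03,.1,.01):
        Q=P[abs(P[:,2]-z)<.005]
        if len(Q)>2: print("  z%.3f n%d"%(z,len(Q)),Q.min(0).round(3),Q.max(0).round(3))
c=D["scene"];W=world(c)
m=roi(W,.43,.5,-.1,.13,.01,.068); P=W[m]; print("rear",P.min(0),P.max(0))
b=m&(c["frame"].max(-1)<60)
for lo,hi in((-.1,0),(.05,.13)):
    Q=W[b&(W[...,1]>lo)&(W[...,1]<hi)];print("buf",len(Q),np.percentile(Q,[5,50,95],axis=0).round(3).tolist())
# supply top polygon
for n in("top","scene"):
    c=D[n];W=world(c);m=roi(W,.45,.62,-.1,.13,.069,.082);P=W[m];print(n,rect(P[:,:2]))
m=roi(D["top"]and world(D["top"]),.55,.8,-.3,-.1,.03,.5);P=world(D["top"])[m];print("blender",P.min(0),P.max(0))
E
```

```text
back outer edge x=0.6945 at y=0.005, slope 0.0256 46
L [(np.float64(0.6841), np.float64(0.103)), (np.float64(0.6811), np.float64(0.1029)), (np.float64(0.6781), np.float64(0.1029)), (np.float64(0.6751), np.float64(0.1029)), (np.float64(0.6722), np.float64(0.103)), (np.float64(0.6692), np.float64(0.103)), (np.float64(0.6662), np.float64(0.103)), (np.float64(0.6633), np.float64(0.1033)), (np.float64(0.6603), np.float64(0.1034)), (np.float64(0.6573), np.float64(0.1034)), (np.float64(0.6544), np.float64(0.1035)), (np.float64(0.6514), np.float64(0.1034)), (np.float64(0.6485), np.float64(0.1035)), (np.float64(0.6455), np.float64(0.1035)), (np.float64(0.6425), np.float64(0.1036)), (np.float64(0.6396), np.float64(0.1036)), (np.float64(0.6366), np.float64(0.1037)), (np.float64(0.6337), np.float64(0.1037)), (np.float64(0.6307), np.float64(0.1038)), (np.float64(0.6278), np.float64(0.1039)), (np.float64(0.6248), np.float64(0.1039)), (np.float64(0.6219), np.float64(0.1039)), (np.float64(0.619), np.float64(0.1039))]
R [(np.float64(0.6815), np.float64(-0.0773)), (np.float64(0.6785), np.float64(-0.07
[... 1692 characters left out ...]
  z0.060 n36 [0.642 0.032 0.055] [0.669 0.072 0.065]
  z0.070 n41 [0.64  0.035 0.065] [0.672 0.07  0.075]
  z0.080 n32 [0.642 0.037 0.075] [0.673 0.065 0.085]
  z0.090 n27 [0.649 0.036 0.085] [0.677 0.065 0.095]
  z0.100 n16 [0.648 0.042 0.095] [0.68  0.067 0.098]
rear [ 0.45069107 -0.05735684  0.01000809] [0.49988234 0.10507091 0.06798839]
buf 226 [[0.458, -0.055, 0.015], [0.462, -0.043, 0.04], [0.473, -0.005, 0.063]]
buf 196 [[0.452, 0.068, 0.016], [0.457, 0.082, 0.039], [0.468, 0.101, 0.062]]
top (array([517.9,  28.2]), array([ 98.5, 157.9]), 2.38)
scene (array([518.6,  25.7]), array([104.8, 159.7]), 2.33)
blender [ 0.61773022 -0.29999684  0.03018935] [ 0.79986843 -0.10127026  0.47851173]
```

Request:
{"op": "step_arm", "data": {
  "series": [
    {"turn": [0,0,0.65],"dp": [-12.5,-8,0],"claw": 0},
    {"turn": [0,0,1.309],"dp": [-25,-16,0],"claw": 0},
    {"turn": [0,0,1.309],"dp": [-25,-16,0],"claw": 0},
    {"turn": [0,0,1.309],"dp": [-25,-16,0],"claw": 0},
    {"turn": [0,0,1.309],"dp": [-25,-16,0],"claw": 0},
    {"turn": [0,0,1.309],"dp": [-25,-16,0],"claw": 0},
    {"turn": [0,0,1.309],"dp": [-25,-16,0],"claw": 0},
    {"turn": [0,0,1.309],"dp": [-25,-16,0],"claw": 0},
    {"turn": [0,0,1.309],"dp": [-25,-16,0],"claw": 0},
    {"turn": [0,0,1.309],"dp": [-25,-16,0],"claw": 0},
    {"turn": [0,0,1.309],"dp": [-25,-16,0],"claw": 0},
    {"turn": [0,0,1.309],"dp": [-25,-16,0],"claw": 0},
    {"turn": [0,0,1.309],"dp": [-25,-16,0],"claw": 0},
    {"turn": [0,0,1.309],"dp": [-25,-16,0],"claw": 0},
    {"turn": [0,0,1.309],"dp": [-25,-16,0],"claw": 0},
    {"turn": [0,0,1.309],"dp": [-25,-16,0],"claw": 0},
    {"turn": [0,0,1.309],"dp": [-25,-16,0],"claw": 0},
    {"turn": [0,0,1.309],"dp": [-25,-16,0],"claw": 0}
  ]
}}

```text
t: 1.95
position: [0.6614, 0.0565, 0.2311]
eef_rot: [[-0.001, 1.0, -0.001], [1.0, 0.001, 0.0], [0.0, -0.001, -1.0]]
ft_force: [-0.4, 0.7, -0.1]
finger_gap: 0.0854
grip_force: 0.0
```

```bash
python3 - <<'E'
from h import *
c=cam("wrist");W=world(c)
cv2.imwrite("pics/w1.png",c["frame"])
m=roi(W,.63,.70,.03,.08,.08,.11);P=W[m];k=m&(c["frame"].min(-1)>110)
print(m.sum(),P.min(0),P.max(0));print(k.sum(),W[k].mean(0),W[k].min(0),W[k].max(0))
m=roi(W,.63,.71,.02,.09,.03,.082);P=W[m];print(m.sum(),P.min(0),P.max(0))
print(robot.state()["q"].round(1), np.array(c["T"])[:3,3])
E
```

```text
904 [0.65044788 0.04148002 0.080028  ] [0.6792402  0.06987752 0.10203136]
866 [0.66473347 0.0569739  0.09884499] [0.65044788 0.04148002 0.08085742] [0.67874009 0.06972935 0.10203136]
705 [0.64588558 0.04283388 0.03003094] [0.68409455 0.07483608 0.08116519]
[-23.5  35.3  21.7  86.1 -14.1  61.4   1.5] [0.66206865 0.13351906 0.37318763]
```

View pics/w1.png

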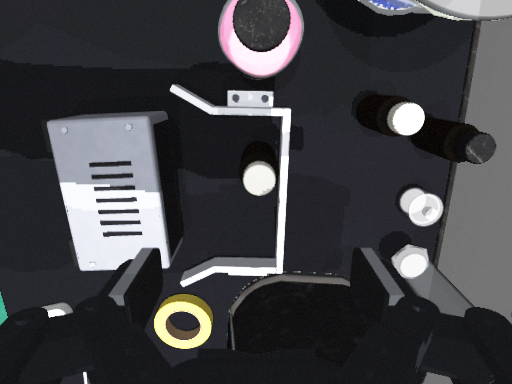

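The wrist view shows the cap at (259,178) centred within the frame, the supply at left and the juice at (262,35). The position agrees with the top view.

Request:
{"op": "step_arm", "data": {
  "series": [
    {"turn": [0,0,0],"dp": [-0.04,0.1,1.5],"claw": 0},
    {"turn": [0,0,0],"dp": [-0.04,0.1,3],"claw": 0},
    {"turn": [0,0,0],"dp": [-0.04,0.1,4.5],"claw": 0},
    {"turn": [0,0,0],"dp": [-0.04,0.1,6],"claw": 0},
    {"turn": [0,0,0],"dp": [-0.04,0.1,7],"claw": 0},
    {"turn": [0,0,0],"dp": [-0.04,0.1,7.7],"claw": 0},
    {"turn": [0,0,0],"dp": [-0.04,0.1,7.7],"claw": 0},
    {"turn": [0,0,0],"dp": [-0.04,0.1,7.7],"claw": 0.2},
    {"turn": [0,0,0],"dp": [-0.04,0.1,7.7],"claw": 0.4},
    {"turn": [0,0,0],"dp": [-0.04,0.1,7.7],"claw": 0.6},
    {"turn": [0,0,0],"dp": [-0.04,0.1,7.7],"claw": 0.8},
    {"turn": [0,0,0],"dp": [-0.04,0.1,7.7],"claw": 0.8},
    {"turn": [0,0,0],"dp": [-0.04,0.1,7.7],"claw": 0.8},
    {"turn": [0,0,0],"dp": [-0.04,0.1,7.7],"claw": 0.8},
    {"turn": [0,0,0],"dp": [-0.04,0.1,7.7],"claw": 0.8}
  ],
  "squeeze": 40
}}

```text
t: 3.5
position: [0.665, 0.0546, 0.04]
eef_rot: [[0.0, 1.0, 0.001], [1.0, -0.0, 0.0], [0.0, 0.001, -1.0]]
ft_force: [-2.6, 0.3, 8.9]
finger_gap: 0.0383
grip_force: 38.9
```

Request:
{"op": "step_arm", "data": {
  "series": [
    {"turn": [0,0,0],"dp": [0,0,-1],"claw": 0.8},
    {"turn": [0,0,0],"dp": [0,0,-2],"claw": 0.8},
    {"turn": [0,0,0],"dp": [0,0,-3.3],"claw": 0.8},
    {"turn": [0,0,0],"dp": [0,-0.5,-4.6],"claw": 0.8},
    {"turn": [0,0,0],"dp": [-0.3,-1.5,-5.2],"claw": 0.8},
    {"turn": [0,0,0],"dp": [-0.8,-2.8,-5.2],"claw": 0.8},
    {"turn": [0,0,0],"dp": [-1.5,-4,-5.2],"claw": 0.8},
    {"turn": [0,0,0],"dp": [-2.5,-5.2,-5.2],"claw": 0.8},
    {"turn": [0,0,0],"dp": [-3.8,-6.2,-5.2],"claw": 0.8},
    {"turn": [0,0,0],"dp": [-5.2,-7,-5.2],"claw": 0.8},
    {"turn": [0,0,0],"dp": [-6.7,-7.4,-5.2],"claw": 0.8},
    {"turn": [0,0,0],"dp": [-8.2,-7.7,-5.2],"claw": 0.8},
    {"turn": [0,0,0],"dp": [-9.7,-7.8,-5.2],"claw": 0.8},
    {"turn": [0,0,0],"dp": [-11.2,-7.8,-5.2],"claw": 0.8},
    {"turn": [0,0,0],"dp": [-12.5,-7.8,-5.2],"claw": 0.8},
    {"turn": [0,0,0],"dp": [-13.6,-7.8,-5.2],"claw": 0.8},
    {"turn": [0,0,0],"dp": [-14.2,-7.8,-5.2],"claw": 0.8},
    {"turn": [0,0,0],"dp": [-14.4,-7.8,-5.2],"claw": 0.8},
    {"turn": [0,0,0],"dp": [-14.4,-7.8,-5.2],"claw": 0.8}
  ]
}}

```text
t: 5.4
position: [0.4694, -0.3051, 0.1688]
eef_rot: [[0.0, 1.0, 0.0], [1.0, -0.0, 0.0], [0.0, 0.0, -1.0]]
ft_force: [-0.3, 0.9, -1.7]
finger_gap: 0.0382
grip_force: 40.5
```

```bash
python3 - <<'E'
from h import *
s=robot.state();print(s["position"],s["finger_gap"],s["grip_force"],s["q"].round(1))
c=cam("scene");W=world(c)
m=(c["frame"].min(-1)>90)&roi(W,.39,.55,-.39,-.22,-.003,.022)
ys,xs=np.nonzero(m);P=W[m]
r=P[P[:,2]>.0105];f=P[(P[:,2]<.007)];print("rim",rect(r[:,:2]),np.median(r[:,2]),"floor",rect(f[:,:2]),np.median(f[:,2]))
c=cam("wrist");W=world(c)
m=roi(W,.39,.55,-.39,-.22,.0105,.022);print("wrist rim",m.sum(),rect(W[m][:,:2]))
m=roi(W,.39,.55,-.40,-.22,.002,.0075);print("wrist floor",m.sum(),rect(W[m][:,:2]),np.median(W[m][:,2]))
cv2.imwrite("pics/w2.png",c["frame"])
E
```

```text
[ 0.46944658 -0.3051458   0.1688343 ] 0.03819803391434604 40.45490384101868 [ 11.2  30.2  22.  106.  -15.   46.7  40.9]
rim (array([ 466.3, -304.4]), array([122.9, 126.5]), 83.88) 0.01318598024617923 floor (array([ 475.6, -301.2]), array([130.1, 143. ]), 83.65) 0.003785930091771861
wrist rim 1906 (array([ 468.3, -303.2]), array([120.3, 119.5]), 84.44)
wrist floor 11376 (array([ 475.3, -298. ]), array([126.4, 124.9]), 84.58) 0.0036653545340800953
```

View pics/w2.png

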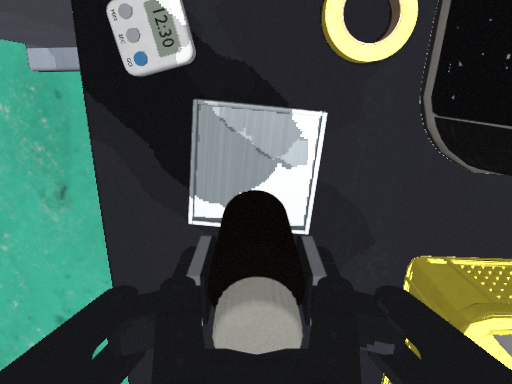

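The wrist view shows the bottle held upright in the pads, with the tray centred under it (190-325, 100-232). The tray centre at (0.468,-0.304) matches the TCP.

Request:
{"op": "step_arm", "data": {
  "series": [
    {"turn": [0,0,0],"dp": [0,0,1.3],"claw": 0.8},
    {"turn": [0,0,0],"dp": [0,0,2.6],"claw": 0.8},
    {"turn": [0,0,0],"dp": [0,0,3.8],"claw": 0.8},
    {"turn": [0,0,0],"dp": [0,0,4.5],"claw": 0.8},
    {"turn": [0,0,0],"dp": [0,0,4.8],"claw": 0.8},
    {"turn": [0,0,0],"dp": [0,0,5],"claw": 0.8},
    {"turn": [0,0,0],"dp": [0,0,5],"claw": 0.8},
    {"turn": [0,0,0],"dp": [0,0,5],"claw": 0.5},
    {"turn": [0,0,0],"dp": [0,0,5],"claw": 0.4},
    {"turn": [0,0,0],"dp": [0,0,5],"claw": 0.2},
    {"turn": [0,0,0],"dp": [0,0,5],"claw": 0},
    {"turn": [0,0,0],"dp": [0,0,5],"claw": 0},
    {"turn": [0,0,0],"dp": [0,0,5],"claw": 0},
    {"turn": [0,0,0],"dp": [0,0,5],"claw": 0}
  ]
}}

```text
t: 6.9
position: [0.4694, -0.3055, 0.0438]
eef_rot: [[0.0, 1.0, -0.0], [1.0, -0.0, -0.0], [-0.0, -0.0, -1.0]]
ft_force: [0.4, -0.2, -0.3]
finger_gap: 0.0851
grip_force: 0.0
```

Request:
{"op": "step_arm", "data": {
  "series": [
    {"turn": [0,0,0],"dp": [0,0,-1],"claw": 0},
    {"turn": [0,0,0],"dp": [0,0,-2.5],"claw": 0},
    {"turn": [0,0,0],"dp": [0,0,-4.3],"claw": 0},
    {"turn": [0,0,0],"dp": [0,0,-5.8],"claw": 0},
    {"turn": [0,0,-0.15],"dp": [1.5,-0.2,-5.8],"claw": 0.3},
    {"turn": [0,0,-0.3],"dp": [3,-0.4,-5.8],"claw": 1},
    {"turn": [0,0,-0.45],"dp": [4.5,-0.6,-5.8],"claw": 1},
    {"turn": [0,0,-0.6],"dp": [6,-0.8,-5.8],"claw": 1},
    {"turn": [0,0,-0.75],"dp": [7.5,-1,-5.8],"claw": 1},
    {"turn": [0,0,-0.9],"dp": [9,-1.2,-5.8],"claw": 1},
    {"turn": [0,0,-1.05],"dp": [10.5,-1.4,-5.8],"claw": 1},
    {"turn": [0,0,-1.2],"dp": [12,-1.6,-5.8],"claw": 1},
    {"turn": [0,0,-1.35],"dp": [13.5,-1.78,-5.8],"claw": 1},
    {"turn": [0,0,-1.5],"dp": [15,-1.78,-5.8],"claw": 1},
    {"turn": [0,0,-1.571],"dp": [15.74,-1.78,-5.8],"claw": 1},
    {"turn": [0,0,-1.571],"dp": [15.74,-1.78,-5.8],"claw": 1},
    {"turn": [0,0,-1.571],"dp": [15.74,-1.78,-5.8],"claw": 1},
    {"turn": [0,0,-1.571],"dp": [15.74,-1.78,-5.8],"claw": 1}
  ]
}}

```text
t: 8.7
position: [0.425, 0.0869, 0.1888]
eef_rot: [[-1.0, 0.003, -0.0], [0.003, 1.0, -0.0], [0.0, -0.001, -1.0]]
ft_force: [-1.0, 0.5, 0.2]
finger_gap: -0.0001
grip_force: 0.0
```

```bash
cat >> h.py <<'E'
def bufs(c):
    W=world(c); T=c["frame"].max(-1)<60
    m=roi(W,.42,.7,-.12,.15,.014,.066)
    return W,m&T
def top(cs=("top","scene")):
    for n in cs:
        c=cam(n);W=world(c);m=roi(W,.4,.70,-.12,.16,.069,.082)
        k=cv2.connectedComponentsWithStats(m.astype(np.uint8)); i=1+np.argmax(k[2][1:,4]); P=W[k[1]==i]
        print(n,"supply top",rect(P[:,:2]),(k[1]==i).sum(),P.max(0).round(4))
    return c,W
E
python3 - <<'E'
from h import *
print(robot.state()["position"],robot.state()["q"].round(1),robot.state()["finger_gap"])
c=cam("top");W=world(c)
m=roi(W,.40,.53,-.37,-.24,.085,.11);P=W[m];print("bottle cap",P.mean(0),P.max(0),P.min(0))
c=cam("scene");W=world(c)
m=roi(W,.40,.53,-.37,-.24,.02,.11);P=W[m]
for z in(.03,.05,.07,.095): Q=P[abs(P[:,2]-z)<.006];print(z,len(Q),Q.mean(0).round(4) if len(Q) else '')
top()
E
```

```text
[0.42499487 0.08686931 0.18875054] [-16.4  16.3  -3.6 121.6   1.5  42.2  68.9] -0.00010054148704608704
bottle cap [ 0.4676168  -0.3019943   0.10287479] [ 0.48070788 -0.28933009  0.10824832] [ 0.45341657 -0.31692936  0.08581404]
0.03 63 [ 0.455  -0.3097  0.03  ]
0.05 66 [ 0.4549 -0.309   0.05  ]
0.07 62 [ 0.4553 -0.3086  0.0702]
0.095 46 [ 0.461  -0.3073  0.0955]
top supply top (array([517.9,  28.1]), array([ 98.3, 157.8]), 2.19) 1429 [0.5693 0.1081 0.0813]
scene supply top (array([517.5,  24.4]), array([101.8, 160.1]), 0.91) 931 [0.5693 0.105  0.0782]
```

Request:
{"op": "step_arm", "data": {
  "series": [
    {"turn": [0,0,0],"dp": [0,0.05,1.6],"claw": 1},
    {"turn": [0,0,0],"dp": [0,0.05,3.2],"claw": 1},
    {"turn": [0,0,0],"dp": [0,0.05,4.8],"claw": 1},
    {"turn": [0,0,0],"dp": [0,0.05,6],"claw": 1},
    {"turn": [0,0,0],"dp": [0,0.05,6.35],"claw": 1},
    {"turn": [0,0,0],"dp": [0,0.05,6.35],"claw": 1},
    {"turn": [0,0,0],"dp": [-0.4,0.05,6.35],"claw": 1},
    {"turn": [0,0,0],"dp": [-0.6,0.05,6.35],"claw": 1},
    {"turn": [0,0,0],"dp": [-0.8,0.05,6.35],"claw": 1},
    {"turn": [0,0,0],"dp": [-1,0.05,6.35],"claw": 1},
    {"turn": [0,0,0],"dp": [-1.2,0.05,6.35],"claw": 1},
    {"turn": [0,0,0],"dp": [-1.4,0.05,6.35],"claw": 1},
    {"turn": [0,0,0],"dp": [-1.6,0.05,6.35],"claw": 1}
  ]
}}

```text
t: 10.2
position: [0.4641, 0.0897, 0.0307]
eef_rot: [[-1.0, -0.001, -0.002], [-0.001, 1.0, 0.0], [0.002, 0.0, -1.0]]
ft_force: [-10.9, 4.0, 5.7]
finger_gap: -0.0003
grip_force: 5.4
```

```bash
python3 - <<'E'
from h import *
c,W=top()
cv2.imwrite("pics/s3.png",cv2.resize(c["frame"][150:250,190:310],(720,600)))
E
```

```text
top supply top (array([531.3,  23. ]), array([156. ,  99.1]), 88.3) 1301 [0.582  0.0997 0.0814]
scene supply top (array([529. ,  17.3]), array([111.3, 159. ]), 1.32) 788 [0.5839 0.0979 0.0792]
```

View pics/s3.png

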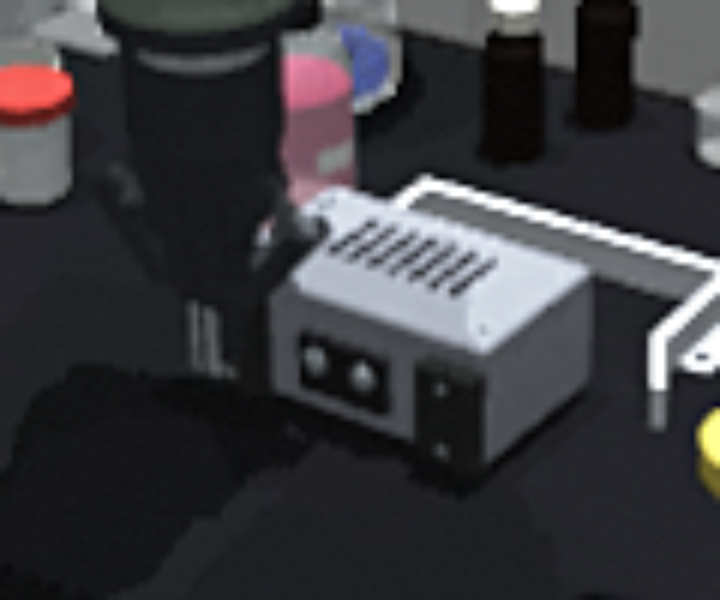

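The view shows the shut fingers on the left buffer (crop 245,360). The supply moved forward and turned slightly clockwise, and the terminals at (345,370) are clear.

Request:
{"op": "step_arm", "data": {
  "series": [
    {"turn": [0,0,0],"dp": [1,0,0],"claw": 1},
    {"turn": [0,0,0],"dp": [1.2,0,0],"claw": 1},
    {"turn": [0,0,0],"dp": [1.2,-1.3,0],"claw": 1},
    {"turn": [0,0,0],"dp": [1.2,-2.8,0],"claw": 1},
    {"turn": [0,0,0],"dp": [1.2,-4.2,0],"claw": 1},
    {"turn": [0,0,0],"dp": [1.2,-5.2,0],"claw": 1},
    {"turn": [0,0,0],"dp": [1.2,-5.2,0],"claw": 1},
    {"turn": [0,0,0],"dp": [0.6,-5.2,0],"claw": 1},
    {"turn": [0,0,0],"dp": [0.2,-5.2,0],"claw": 1},
    {"turn": [0,0,0],"dp": [0,-5.2,0],"claw": 1},
    {"turn": [0,0,0],"dp": [-0.2,-5.2,0],"claw": 1},
    {"turn": [0,0,0],"dp": [-0.4,-5.2,0],"claw": 1},
    {"turn": [0,0,0],"dp": [-0.6,-5.2,0],"claw": 1},
    {"turn": [0,0,0],"dp": [-0.8,-5.2,0],"claw": 1},
    {"turn": [0,0,0],"dp": [-1,-5.2,0],"claw": 1},
    {"turn": [0,0,0],"dp": [-1.2,-5.2,0],"claw": 1}
  ]
}}

```text
t: 11.9
position: [0.493, -0.0413, 0.03]
eef_rot: [[-1.0, 0.0, -0.005], [0.0, 1.0, -0.001], [0.005, -0.001, -1.0]]
ft_force: [-22.4, -12.1, 15.4]
finger_gap: -0.0
grip_force: 12.1
```

```bash
python3 - <<'E'
from h import *
top()
E
```

```text
top supply top (array([555.7,  31.8]), array([ 98.5, 157.4]), 6.29) 1380 [0.6112 0.1134 0.081 ]
scene supply top (array([549.8,  66.6]), array([100. ,  81.8]), 7.05) 298 [0.5991 0.1101 0.0772]
```

Request:
{"op": "step_arm", "data": {
  "series": [
    {"turn": [0,0,0],"dp": [0.8,0,0],"claw": 1},
    {"turn": [0,0,0],"dp": [1.6,0,0],"claw": 1},
    {"turn": [0,0,0],"dp": [1.6,1.3,0],"claw": 1},
    {"turn": [0,0,0],"dp": [1.6,2.8,0],"claw": 1},
    {"turn": [0,0,0],"dp": [1.6,4.2,0],"claw": 1},
    {"turn": [0,0,0],"dp": [1.6,5.15,0],"claw": 1},
    {"turn": [0,0,0],"dp": [1.6,5.15,0],"claw": 1},
    {"turn": [0,0,0],"dp": [0.9,5.15,0],"claw": 1},
    {"turn": [0,0,0],"dp": [0.6,5.15,0],"claw": 1},
    {"turn": [0,0,0],"dp": [0.4,5.15,0],"claw": 1},
    {"turn": [0,0,0],"dp": [0.2,5.15,0],"claw": 1},
    {"turn": [0,0,0],"dp": [0,5.15,0],"claw": 1},
    {"turn": [0,0,0],"dp": [-0.2,5.15,0],"claw": 1},
    {"turn": [0,0,0],"dp": [-0.4,5.15,0],"claw": 1},
    {"turn": [0,0,0],"dp": [-0.6,5.15,0],"claw": 1}
  ]
}}

```text
t: 13.5
position: [0.5091, 0.088, 0.0299]
eef_rot: [[-1.0, -0.0, -0.002], [-0.0, 1.0, -0.0], [0.002, -0.0, -1.0]]
ft_force: [-7.2, 2.4, 0.5]
finger_gap: 0.0002
grip_force: 3.7
```

```bash
python3 - <<'E'
from h import *
top()
E
```

```text
top supply top (array([576.6,   0. ]), array([116.6,  98.2]), 88.85) 1109 [0.6263 0.0573 0.0807]
scene supply top (array([572.6,  15.9]), array([155.3, 109.6]), 89.03) 739 [0.6282 0.0927 0.0805]
```

Request:
{"op": "step_arm", "data": {
  "series": [
    {"turn": [0,0,0],"dp": [0.8,0,0],"claw": 1},
    {"turn": [0,0,0],"dp": [1.4,0,0],"claw": 1},
    {"turn": [0,0,0],"dp": [1.4,-1.3,0],"claw": 1},
    {"turn": [0,0,0],"dp": [1.4,-2.8,0],"claw": 1},
    {"turn": [0,0,0],"dp": [1.4,-4.2,0],"claw": 1},
    {"turn": [0,0,0],"dp": [1.4,-5.25,0],"claw": 1},
    {"turn": [0,0,0],"dp": [1.4,-5.25,0],"claw": 1},
    {"turn": [0,0,0],"dp": [0.7,-5.25,0],"claw": 1},
    {"turn": [0,0,0],"dp": [0.2,-5.25,0],"claw": 1},
    {"turn": [0,0,0],"dp": [0,-5.25,0],"claw": 1},
    {"turn": [0,0,0],"dp": [-0.2,-5.25,0],"claw": 1},
    {"turn": [0,0,0],"dp": [-0.4,-5.25,0],"claw": 1},
    {"turn": [0,0,0],"dp": [-0.6,-5.25,0],"claw": 1},
    {"turn": [0,0,0],"dp": [-0.8,-5.25,0],"claw": 1}
  ]
}}

```text
t: 15.0
position: [0.5257, -0.0453, 0.0295]
eef_rot: [[-1.0, 0.002, -0.008], [0.002, 1.0, -0.003], [0.008, -0.003, -1.0]]
ft_force: [-24.5, -13.9, 8.4]
finger_gap: 0.0
grip_force: 10.7
```

```bash
python3 - <<'E'
from h import *
top()
E
```

```text
top supply top (array([593. ,  24.3]), array([ 98.3, 156.8]), 3.59) 1230 [0.645  0.1046 0.0809]
scene supply top (array([579.5,  75.5]), array([116.7,  69.3]), 27.1) 245 [0.6422 0.1006 0.0781]
```

Request:
{"op": "step_arm", "data": {
  "series": [
    {"turn": [0,0,0],"dp": [0.8,0,0],"claw": 1},
    {"turn": [0,0,0],"dp": [1.6,0,0],"claw": 1},
    {"turn": [0,0,0],"dp": [1.6,1.3,0],"claw": 1},
    {"turn": [0,0,0],"dp": [1.6,2.8,0],"claw": 1},
    {"turn": [0,0,0],"dp": [1.6,4.2,0],"claw": 1},
    {"turn": [0,0,0],"dp": [1.6,5.15,0],"claw": 1},
    {"turn": [0,0,0],"dp": [1.6,5.15,0],"claw": 1},
    {"turn": [0,0,0],"dp": [0.9,5.15,0],"claw": 1},
    {"turn": [0,0,0],"dp": [0.5,5.15,0],"claw": 1},
    {"turn": [0,0,0],"dp": [0.3,5.15,0],"claw": 1},
    {"turn": [0,0,0],"dp": [0.1,5.15,0],"claw": 1},
    {"turn": [0,0,0],"dp": [-0.1,5.15,0],"claw": 1},
    {"turn": [0,0,0],"dp": [-0.3,5.15,0],"claw": 1},
    {"turn": [0,0,0],"dp": [-0.5,5.15,0],"claw": 1}
  ]
}}

```text
t: 16.5
position: [0.5409, 0.0855, 0.0297]
eef_rot: [[-1.0, 0.0, -0.003], [0.0, 1.0, -0.0], [0.003, -0.0, -1.0]]
ft_force: [-9.9, 3.1, 4.7]
finger_gap: -0.0002
grip_force: 4.8
```

```bash
python3 - <<'E'
from h import *
top()
E
```

```text
top supply top (array([607.4,  -9.2]), array([105.7,  99. ]), 89.29) 1025 [0.6571 0.043  0.081 ]
scene supply top (array([607.9,  13.8]), array([158.6, 103.8]), 87.82) 704 [0.6625 0.0912 0.0787]
```

Request:
{"op": "step_arm", "data": {
  "series": [
    {"turn": [0,0,0],"dp": [0.8,0,0],"claw": 1},
    {"turn": [0,0,0],"dp": [1.5,0,0],"claw": 1},
    {"turn": [0,0,0],"dp": [1.5,-1.3,0],"claw": 1},
    {"turn": [0,0,0],"dp": [1.5,-2.8,0],"claw": 1},
    {"turn": [0,0,0],"dp": [1.5,-4.2,0],"claw": 1},
    {"turn": [0,0,0],"dp": [1.5,-5.2,0],"claw": 1},
    {"turn": [0,0,0],"dp": [1.5,-5.2,0],"claw": 1},
    {"turn": [0,0,0],"dp": [0.8,-5.2,0],"claw": 1},
    {"turn": [0,0,0],"dp": [0.3,-5.2,0],"claw": 1},
    {"turn": [0,0,0],"dp": [0.1,-5.2,0],"claw": 1},
    {"turn": [0,0,0],"dp": [-0.1,-5.2,0],"claw": 1},
    {"turn": [0,0,0],"dp": [-0.3,-5.2,0],"claw": 1},
    {"turn": [0,0,0],"dp": [-0.5,-5.2,0],"claw": 1},
    {"turn": [0,0,0],"dp": [-0.65,-5.2,0],"claw": 1}
  ]
}}

```text
t: 18.0
position: [0.5569, -0.045, 0.0296]
eef_rot: [[-1.0, 0.0, -0.003], [0.0, 1.0, -0.001], [0.003, -0.001, -1.0]]
ft_force: [-9.6, -3.0, 3.6]
finger_gap: 0.0005
grip_force: 4.7
```

```bash
python3 - <<'E'
from h import *
top()
E
```

```text
top supply top (array([622.2,  51.2]), array([ 98.2, 100.6]), 3.28) 1116 [0.6735 0.1019 0.0808]
scene supply top (array([613.1,  75. ]), array([116.6,  70.1]), 26.94) 239 [0.671  0.1002 0.0772]
```

Request:
{"op": "step_arm", "data": {
  "series": [
    {"turn": [0,0,0],"dp": [0.8,0,0],"claw": 1},
    {"turn": [0,0,0],"dp": [1.6,0,0],"claw": 1},
    {"turn": [0,0,0],"dp": [1.6,1.3,0],"claw": 1},
    {"turn": [0,0,0],"dp": [1.6,2.8,0],"claw": 1},
    {"turn": [0,0,0],"dp": [1.6,4.2,0],"claw": 1},
    {"turn": [0,0,0],"dp": [1.6,5.15,0],"claw": 1},
    {"turn": [0,0,0],"dp": [1.6,5.15,0],"claw": 1},
    {"turn": [0,0,0],"dp": [0.9,5.15,0],"claw": 1},
    {"turn": [0,0,0],"dp": [0.5,5.15,0],"claw": 1},
    {"turn": [0,0,0],"dp": [0.3,5.15,0],"claw": 1},
    {"turn": [0,0,0],"dp": [0.1,5.15,0],"claw": 1},
    {"turn": [0,0,0],"dp": [-0.1,5.15,0],"claw": 1},
    {"turn": [0,0,0],"dp": [-0.28,5.15,0],"claw": 1}
  ]
}}

```text
t: 19.4
position: [0.564, 0.0843, 0.0296]
eef_rot: [[-1.0, -0.0, -0.003], [-0.0, 1.0, 0.0], [0.003, 0.0, -1.0]]
ft_force: [-9.1, 4.2, 3.8]
finger_gap: -0.0002
grip_force: 4.6
```

```bash
python3 - <<'E'
from h import *
top()
E
```

```text
top supply top (array([633.5, -12.4]), array([95. , 96.8]), 89.04) 957 [0.6824 0.0344 0.0805]
scene supply top (array([627.8,  14.2]), array([118.2, 156.3]), 0.56) 661 [0.6876 0.093  0.0799]
```

Request:
{"op": "step_arm", "data": {
  "series": [
    {"turn": [0,0,0],"dp": [0.8,0,0],"claw": 1},
    {"turn": [0,0,0],"dp": [1.5,0,0],"claw": 1},
    {"turn": [0,0,0],"dp": [1.5,-1.3,0],"claw": 1},
    {"turn": [0,0,0],"dp": [1.5,-2.8,0],"claw": 1},
    {"turn": [0,0,0],"dp": [1.5,-4.2,0],"claw": 1},
    {"turn": [0,0,0],"dp": [1.5,-5.2,0],"claw": 1},
    {"turn": [0,0,0],"dp": [1.5,-5.2,0],"claw": 1},
    {"turn": [0,0,0],"dp": [0.8,-5.2,0],"claw": 1},
    {"turn": [0,0,0],"dp": [0.3,-5.2,0],"claw": 1},
    {"turn": [0,0,0],"dp": [0.15,-5.2,0],"claw": 1},
    {"turn": [0,0,0],"dp": [0.05,-5.2,0],"claw": 1},
    {"turn": [0,0,0],"dp": [-0.05,-5.2,0],"claw": 1},
    {"turn": [0,0,0],"dp": [-0.1,-5.2,0],"claw": 1}
  ]
}}

```text
t: 20.8
position: [0.5648, -0.046, 0.0296]
eef_rot: [[-1.0, 0.0, -0.006], [0.0, 1.0, -0.001], [0.006, -0.001, -1.0]]
ft_force: [-23.7, -1.3, 19.6]
finger_gap: -0.0002
grip_force: 11.4
```

Request:
{"op": "step_arm", "data": {
  "series": [
    {"turn": [0,0,0],"dp": [0.8,0,0],"claw": 1},
    {"turn": [0,0,0],"dp": [1.6,0,0],"claw": 1},
    {"turn": [0,0,0],"dp": [1.6,1.3,0],"claw": 1},
    {"turn": [0,0,0],"dp": [1.6,2.8,0],"claw": 1},
    {"turn": [0,0,0],"dp": [1.6,4.2,0],"claw": 1},
    {"turn": [0,0,0],"dp": [1.6,5.15,0],"claw": 1},
    {"turn": [0,0,0],"dp": [1.6,5.15,0],"claw": 1},
    {"turn": [0,0,0],"dp": [0.9,5.15,0],"claw": 1},
    {"turn": [0,0,0],"dp": [0.3,5.15,0],"claw": 1},
    {"turn": [0,0,0],"dp": [0.1,5.15,0],"claw": 1},
    {"turn": [0,0,0],"dp": [-0.05,5.15,0],"claw": 1},
    {"turn": [0,0,0],"dp": [-0.15,5.15,0],"claw": 1}
  ]
}}

```text
t: 22.0
position: [0.5677, 0.0828, 0.0294]
eef_rot: [[-1.0, -0.0, -0.008], [-0.0, 1.0, -0.001], [0.008, -0.001, -1.0]]
ft_force: [-34.1, 4.2, 27.7]
finger_gap: -0.0002
grip_force: 17.4
```

```bash
python3 - <<'E'
from h import *
top()
E
```

```text
top supply top (array([636.6, -15.4]), array([89.3, 96.8]), 89.34) 924 [0.6849 0.0288 0.0816]
scene supply top (array([629.6,  15.8]), array([117.1, 157.2]), 0.06) 653 [0.688  0.0944 0.0795]
```

Request:
{"op": "step_arm", "data": {
  "series": [
    {"turn": [0,0,0],"dp": [0.6,0,0],"claw": 1},
    {"turn": [0,0,0],"dp": [1.8,0,0],"claw": 1},
    {"turn": [0,0,0],"dp": [3,0,0],"claw": 1},
    {"turn": [0,0,0],"dp": [4,0,-1.5],"claw": 1},
    {"turn": [0,0,0],"dp": [4,1,-3.2],"claw": 1},
    {"turn": [0,0,0],"dp": [4,2,-5],"claw": 1},
    {"turn": [0,0,0],"dp": [4,3.5,-6.8],"claw": 1},
    {"turn": [0,0,0],"dp": [4,5,-7.5],"claw": 1},
    {"turn": [0,0,0],"dp": [4,6.5,-7.5],"claw": 1},
    {"turn": [0,0,0],"dp": [4,6.5,-7.5],"claw": 1}
  ]
}}

```text
t: 23.1
position: [0.4706, 0.2502, 0.218]
eef_rot: [[-1.0, -0.005, 0.001], [-0.005, 1.0, 0.002], [-0.001, 0.002, -1.0]]
ft_force: [0.0, -1.2, -0.5]
finger_gap: 0.0003
grip_force: 0.0
```

```bash
python3 - <<'E'
from h import *
top()
c=cam("top");W=world(c)
cv2.imwrite("pics/end.png",cv2.resize(c["frame"][110:250,140:420],(800,400),interpolation=cv2.INTER_CUBIC))
m=roi(W,.64,.72,-.1,.12,.069,.082);P=W[m]
e=[(y,np.percentile(P[abs(P[:,1]-y)<.006][:,0],97)) for y in np.arange(-.05,.08,.012)]
print(np.round(e,4), np.polyfit(*np.array(e).T,1))
m=roi(W,.40,.53,-.37,-.24,.085,.11);print("cap",W[m].mean(0))
E
```

```text
top supply top (array([637.1,  18.3]), array([156.5,  97.1]), 89.12) 1980 [0.6865 0.0964 0.0819]
scene supply top (array([637. ,  15.7]), array([105. , 161.1]), 0.82) 783 [0.6894 0.0969 0.0794]
[[-0.05    0.6836]
 [-0.038   0.6834]
 [-0.026   0.6844]
 [-0.014   0.6839]
 [-0.002   0.6843]
 [ 0.01    0.6841]
 [ 0.022   0.6839]
 [ 0.034   0.6846]
 [ 0.046   0.685 ]
 [ 0.058   0.6852]
 [ 0.07    0.6853]] [0.01399233 0.68420238]
cap [ 0.46763228 -0.30225141  0.10262394]
```

View pics/end.png

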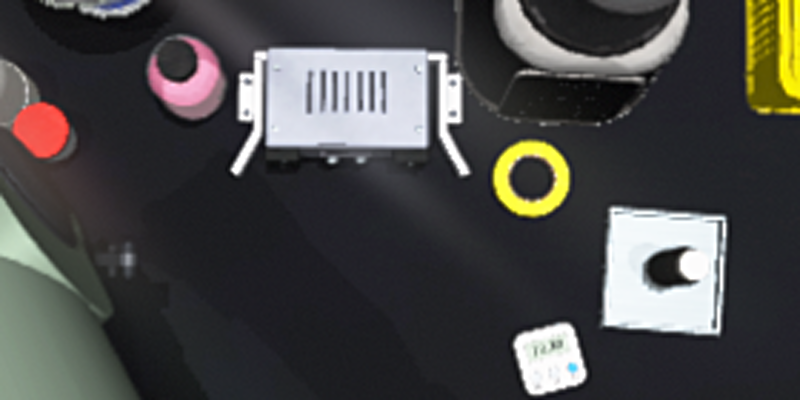

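The supply sits square against the back stop, centred between the guides (265-430, 50-150). The bottle stands in the tray, and the tape, timer, juice and cup look undisturbed; the petri dishes are outside this crop.

```bash
python3 -c "
from workcell import ticket
print(ticket.hand_in())"
```

```text
the job is handed in; nothing more can be done
None
```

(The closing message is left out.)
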